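# Fit the inspection cover to the gear reducer

### The job

Lift the aluminium cover by its black handle and lower it gently, without dropping it, over the two dowel pins of the blue gear housing until it rests flush on the housing; either way round is fine. Then swing the red latch fully in over the cover, and leave the yellow bin, the bearing ring and the wrench where they lie.

Things in the scene. Friction and masses are not known exactly. Their poses are not given: they have to be found in the camera images.
- cover: Loose flat aluminium cover plate, 180 (x) x 110 (y) x 10 mm, about 0.6 kg, lying handle up on the bench. Two plain round through holes, 15 mm diameter, at (+72, +37) and (-72, -37) mm. A black bridge handle stands on its middle along x. Origin: centre of the plate's underside; z up. Turned by half a turn it is the same part.
- cover_grip (a point): Centre of the bar of the cover's handle, 50 mm above the plate's underside. The bar runs along the cover's x, 70 mm long, 14 mm wide (y), 14 mm high; its two legs are 12 mm thick at x = +-29 mm, with a free gap of 33 mm between plate and bar. Grasp it from above across its 14 mm width.
- hole_a (a point): Centre of the (+72, +37) mm hole at the cover's underside.
- hole_b (a point): Centre of the (-72, -37) mm hole at the cover's underside.
- gearbox: Blue gear reducer housing, fixed to the bench, 180 (x) x 110 (y) mm, its flat rim 60 mm above the bench, open on top with two gears seen inside; foot flange 200 x 130 x 8 mm; a shaft stub sticks out 40 mm on its +y side, 34 mm up. Its +x end carries a lug with the latch pivot, reaching to x = +132 mm. Origin: centre of its underside, at bench height; z up.
- seat (a point): Centre of the housing's rim plane, 60 mm above the gearbox origin. When seated, the cover's origin lies here and its x axis is parallel to the gearbox's x (either way round).
- dowel_a (a point): Tip of the steel dowel pin at (+72, +37) mm on the housing. Each dowel is 12 mm in diameter for 12 mm above the rim, then tapers to 5 mm at its tip, 24 mm above the rim; it shows 14 mm above a seated cover.
- dowel_b (a point): Tip of the other, equal dowel pin, at (-72, -37) mm.
- latch (a joint): Angle of the red swing latch about the vertical pivot, rad. 0: arm points along the gearbox's -y, clear of the cover's place; it starts between -0.5 and 0.1. It grows as the arm swings clockwise seen from above, to the stop at 1.571: fully in, arm pointing along the gearbox's -x, over the cover's edge. Stays where it is left; 1 to 2 N at the post moves it.
- latch_pivot (a point): On the latch's vertical pivot axis, at (+115, 0) mm of the gearbox, 83 mm above the bench (top face of the latch arm). The arm is 16 mm wide, from 73 to 83 mm above the bench (3 mm above a seated cover), and reaches 62 mm from the axis.
- latch_post (a point): Middle of the red upright post on the latch arm, 50 mm from the pivot axis; 18 mm diameter, from 83 to 118 mm above the bench. Push it sideways with shut fingers to swing the latch.
- bin: Bystander: loose yellow stock bin with bolts, 130 x 100 x 70 mm. Origin: centre of its underside.
- bearing: Bystander: loose steel bearing ring lying flat, 80 mm diameter, 22 mm high. Origin: centre of its underside.
- wrench: Bystander: loose steel wrench, 180 mm long, lying flat. Origin: about its middle, at bench height.
There are look-alikes about, which are no part of the job. What is meant by the cover is not orange, and is the smaller of those in its own colour.

How it is judged:
By the outcome, as a careful person would: the job done as asked, in the order asked, and still so for the second after the job is handed in, with the robot touching nothing.
It also fails if it takes over 58 s, if anything falls off the work surface, if the arm or the gripper's body presses on something with over 40 N, if the wrist force passes 120 N, or if a joint passes its speed limit or range.

### The arm

A 7-joint arm with a two-finger parallel gripper is mounted at the origin on the work surface. World frame = base frame: x ahead of the robot, y to its left, z up, the work surface at z = 0. Lengths are in m, angles in degrees, forces in N, time in s.
With the tool pointing down it reaches from about 0.4 to 0.85 m from the base axis. Payload 10.4 kg.
Tool frame: the origin (TCP) lies between the finger pads; the fingertips stand 17 mm ahead of it and the grasp point (between the pads) lies 2 mm behind it; z points along the fingers, y is the line along which they close (so a half turn about z gives the same grasp; the last joint's range is limited). The gripper opens to 87 mm and grips with 3 to 60 N. Pads are 19 mm wide; open, the fingers measure 117 mm over their backs; the gripper's body (75 mm by 190 mm) begins 51 mm behind the grasp point.
Start: joints at [-73.545, 19.034, -3.707, 83.658, 1.238, 77.344, -5.071], TCP at [0.191, 0.595, 0.24] pointing down, gripper open.
Joint ranges: [-148.97, 148.97], [-28.65, 121.19], [-84.17, 76.75], [9.2, 138.47], [-72.65, 252.65], [3.7, 117.97], [-149.18, 149.18]. Speed limits (degrees/s): [127.2, 127.2, 159.86, 159.86, 180, 180, 180].

### API

Orientations are given as [roll, pitch, yaw] about the fixed x, y, z axes, in that order (R = Rz(yaw) Ry(pitch) Rx(roll)).
In Python, from bench import env gives the robot as it stands.
- The arm moves only by the tool apply_moves, never from a script. Its argument "deltas" is a list that holds one entry, the list of rows, each a list of 7 numbers: the finger opening in mm, from 0 to 87, then the shift along the tool's x, y, z scaled (see below), then the turn, a rotation vector about the tool's x, y, z scaled (see below). In form: [[[grip, tx, ty, tz, rx, ry, rz], ...]]. A call has 1 to 12 rows; each row is the pose to reach, as a shift and turn from the pose commanded when the call began, along the tool's axes at that moment, turning the shorter way round; what a row does not reach only later rows make up. The controller multiplies each number of a shift by 0.4 m and each number of a turn by pi rad. A row lasts 1/8 s, in which the tool goes at most 62.5 mm and 10.7 degrees, less where a joint would pass 70% of its speed; a pose out of reach is approached as far as the arm can. A call with a number of a shift or a turn outside -1 to 1 is refused whole. A call with a gripper value outside its range is refused whole. The fingers move at their own pace and stop on an object; the grip force is fixed at half the most. Time passes only in rows, so rows that repeat a pose let the fingers close. It gives the time, the measured TCP pose, the force, the opening and the grip force at its end, in the units of the state.
- env.observe(): the state, without advancing time (a new reading comes with each control period).
- env.read_camera(name): name is "scene" or "top" or "wrist"; returns a dict with "img" (400x640x3 uint8, red, green, blue), "mtx" (3x3 intrinsics, pixels), "rvec" (rotation vector, rad) and "tvec" (3), from world to camera coordinates, as OpenCV has them. Camera axes: x right, y down, z forward; pixel columns grow to the right and rows downward; lengths in m; the calibration is good to about 2 mm. A picture is of the moment at which its call begins. There is no depth.
- env.job_done(): hands the job in; it is judged then, once.
Trained networks look in a picture, given as the dict that the camera call returned (one of the last four; its "shot" number tells which), for a name from the list of things; names that differ only in an ending like _2 or _b are one class to them, and where a whole thing is asked for, a point or a joint stands for the part that bears it (a point fixed in the world has none). Each returns a list of dicts, best first, with "p" (0 to 1); they miss things now and then, are a little off and sometimes report something else, mostly with a low value. They report only what shows in the picture. A call takes as long as a camera call. They do not tell look-alikes from the thing itself.
- env.cut_out(picture, query): "region" (400x640 bool, what is visible of it) and "bbox" ([centre column, centre row, width, height] in pixels, round what is visible of it).
- env.mark_of(picture, query): "centre" ([column, row] in pixels: a listed point, or the origin of a listed thing).
The state is a dict: "clock": time; "joints": joint angles; "qvel": joint speeds; "joint_efforts": joint torques, N m; "ee_pos": TCP position; "tool_rot": TCP orientation; "force": force on the tool from outside, world axes, zero at the start; "wrist_torque": the same for the moment, N m; "opening": opening from 0.0 (shut) to 1.0 (fully open); "finger_force": force on a finger pad.
Only numpy, scipy, OpenCV 4.12 (cv2) and the standard library are available. Lean on these libraries where they do the work, as an engineer would, in place of code of your own. Each camera call takes 0.05 s, during which the arm holds its last target. There are 200 camera calls.

## Working session

There is one attempt and no reset: what is moved stays moved. The work goes in short steps, Python scripts to look and compute and a tool call to move; the robot and the scene stay as the last step left them, time stands still between calls to the robot, and variables do not carry over. Pictures are saved under pics/ and viewed, at most 10 in all, crops included, and the job is handed in when it is done.

Besides the shell and the picture viewer there is one more tool, called after "Request:" by a JSON object that holds its "api" and its "payload", one argument or row to a line. apply_moves: Moves the arm, as the interface text tells. Its arguments: {"type":"object","properties":{"deltas":{"type":"array","items":{"type":"array","items":{"type":"array","items":{"type":"number"}}}}},"required":["deltas"]}

```bash
mkdir -p pics
cat > h.py <<'E'
import numpy as np, cv2
from bench import env
from scipy.spatial.transform import Rotation as R
def save(p,f,crop=None,s=1):
    im=p["img"][...,::-1]
    if crop: im=im[crop[1]:crop[3],crop[0]:crop[2]]
    cv2.imwrite(f,cv2.resize(im,None,fx=s,fy=s,interpolation=cv2.INTER_CUBIC))
def P(p):
    K=np.array(p["mtx"]);Rm=cv2.Rodrigues(np.array(p["rvec"],float))[0];t=np.array(p["tvec"],float).reshape(3);return K,Rm,t
def atz(p,uv,z):
    K,Rm,t=P(p);c=-Rm.T@t;d=Rm.T@np.linalg.inv(K)@np.array([uv[0],uv[1],1.]);return c+d*(z-c[2])/d[2]
def proj(p,X):
    return cv2.projectPoints(np.array(X,float).reshape(-1,1,3),np.array(p["rvec"],float),np.array(p["tvec"],float),np.array(p["mtx"],float),None)[0].reshape(-1,2)
def tri(obs):
    A=[];b=[]
    for p,uv in obs:
        K,Rm,t=P(p);c=-Rm.T@t;d=Rm.T@np.linalg.inv(K)@np.array([uv[0],uv[1],1.]);d/=np.linalg.norm(d)
        M=np.eye(3)-np.outer(d,d);A.append(M);b.append(M@c)
    A=np.vstack(A);b=np.hstack(b);x=np.linalg.lstsq(A,b,rcond=None)[0];return x,np.linalg.norm(A@x-b)
E
python3 - <<'E'
from h import *
np.set_printoptions(precision=4,suppress=True)
o=env.observe();print({k:np.round(v,3) for k,v in o.items()})
ps={n:env.read_camera(n) for n in("scene","top")}
im=np.vstack([ps[n]["img"] for n in ps])[...,::-1]
cv2.imwrite("pics/a.png",cv2.resize(im,(480,600),interpolation=cv2.INTER_AREA)) if 0 else None
for n,p in ps.items():
    save(p,f"pics/{n}0.png")
    print(n,"cam",-P(p)[1].T@P(p)[2])
    for q in("cover","cover_grip","hole_a","seat","dowel_a","latch_pivot","latch_post","gearbox","bin","bearing","wrench"):
        print(q,[(np.round(r["centre"],1),round(r["p"],2)) for r in env.mark_of(p,q)][:6])
E
```

```text
{'clock': np.float64(0.0), 'joints': array([-73.544,  19.072,  -3.705,  83.705,   1.236,  77.344,  -5.072]), 'qvel': array([ 0.009,  0.04 ,  0.003, -0.068,  0.048, -0.012,  0.04 ]), 'joint_efforts': array([  0.   , -62.324,   0.025, -38.991,  -0.061,   0.04 ,   0.   ]), 'ee_pos': array([0.19 , 0.595, 0.239]), 'tool_rot': array([-179.92 ,    0.003,  162.247]), 'force': array([ 0.319, -0.269, -0.08 ]), 'wrist_torque': array([-0.076,  0.036, -0.011]), 'finger_force': np.float64(0.0), 'opening': np.float64(1.001)}
scene cam [ 1.4594 -0.0317  0.9751]
cover [(array([198.8, 199.5]), 0.89), (array([430.7, 184.8]), 0.82), (array([365.7, 192.2]), 0.64), (array([267.3, 154.6]), 0.37)]
cover_grip [(array([196.3, 188.5]), 0.78), (array([369.8, 186.5]), 0.76), (array([430.4, 177. ]), 0.56)]
hole_a [(array([365.1, 180.6]), 0.96), (array([191.3, 180. ]), 0.89), (array([209.4, 223.3]), 0.85), (array([442.8, 197. ]), 0.77), (array([371.2, 213.3]), 0.69), (array([412.8, 171.7]), 0.69)]
seat [(array([274. , 181.3]), 0.62)]
dowel_a [(array([285.2, 183.8]), 0.79), (array([266.6, 157.9]), 0.71)]
latch_pivo
[... 434 characters left out ...]
.97), (array([257.9, 235.4]), 0.82), (array([440.8, 225.4]), 0.79)]
hole_a [(array([265.8, 259.1]), 0.9), (array([422.8, 201.4]), 0.9), (array([262.6, 218.4]), 0.87), (array([206.3, 279. ]), 0.83), (array([183.6, 235.1]), 0.62)]
seat [(array([360.6, 246.1]), 0.94), (array([348.1, 222. ]), 0.35)]
dowel_a [(array([348.4, 221.9]), 0.91), (array([372.6, 267.8]), 0.59)]
latch_pivot [(array([363.3, 209.1]), 0.63), (array([357.2, 245.2]), 0.59)]
latch_post [(array([383.1, 204.8]), 0.48), (array([239.1, 168. ]), 0.35)]
gearbox [(array([359.5, 243.1]), 0.8)]
bin [(array([306.8, 142. ]), 0.97)]
bearing [(array([237.1, 167.6]), 0.8), (array([371.8, 269. ]), 0.23)]
wrench [(array([388.5, 162.3]), 0.73)]
```

View pics/scene0.png

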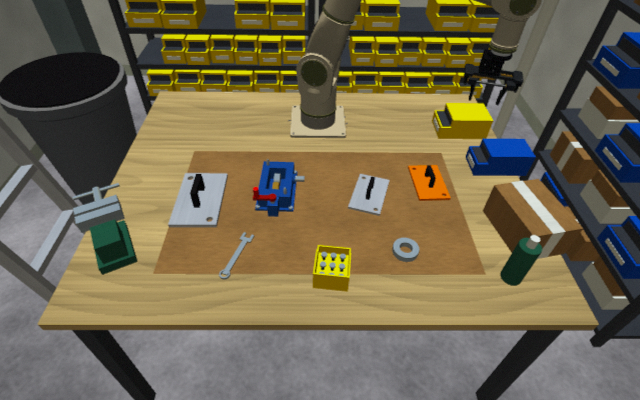

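View pics/top0.png

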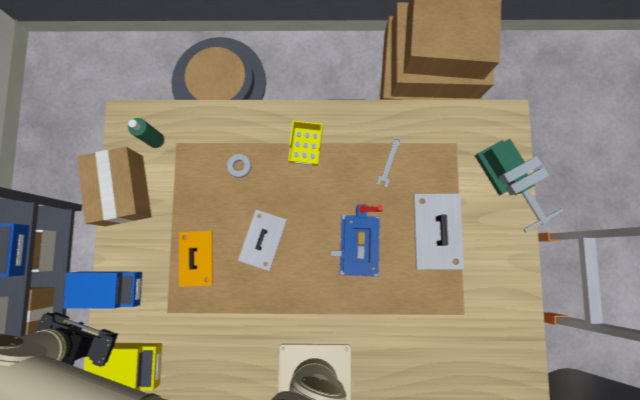

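Candidates for the cover in the top picture are the orange plate at (195,258), the small aluminium one at (262,240) and the large aluminium one at (439,231). The small one at (262,240), scene (369,193), fits: it isn't orange and is the smaller of the two aluminium plates. The housing is at (360,245), with its latch post at (383,209), pointing right.

Run:
```python
from h import *
np.set_printoptions(precision=4,suppress=True)
a=env.read_camera("scene");b=env.read_camera("top")
save(b,"pics/crop1.png",(225,190,405,290),4)
def m(p,q,near):
    r=[x["centre"] for x in env.mark_of(p,q)];return min(r,key=lambda c:np.hypot(*(np.array(c)-near))) if r else None
for q,n1,n2 in (("cover_grip",(369,186),(258,235)),("hole_a",(371,211),(262,215)),("hole_a",(365,180),(266,259)),("seat",(274,181),(360,246)),("dowel_a",(285,184),(348,222)),("dowel_a",(267,158),(372,268)),("latch_pivot",(271,191),(363,209)),("latch_post",(252,190),(383,207)),("cover",(366,192),(263,240))):
    u,v=m(a,q,n1),m(b,q,n2); print(q,u,v,tri([(a,u),(b,v)]))
for uv,z in(((258,235.4),.05),((262.6,218.4),.01),((265.8,259.1),.01),((348.4,221.9),.084),((372.6,267.8),.084),((363.3,209.1),.083),((383.1,207),.1)): print(uv,atz(b,uv,z))
# plate outline
for q in("cover",):
    for r in env.cut_out(b,q):
        c,s,ang=cv2.minAreaRect(np.argwhere(r["region"])[:,::-1].astype(np.float32)); bx=cv2.boxPoints((c,s,ang)); W=[atz(b,u,.01)[:2] for u in bx]
        print(r["p"],c,np.linalg.norm(W[0]-W[1]),np.linalg.norm(W[1]-W[2]),np.mean(W,0))
```

```text
cover_grip [370.4, 186.1] [258.6, 240.5] (array([0.4483, 0.1816, 0.0387]), np.float64(0.004187927529931312))
hole_a [373.5, 213.9] [260.3, 216.4] (array([ 0.5329,  0.1876, -0.0129]), np.float64(0.001815088121436438))
hole_a [361.2, 182.1] [264.9, 266.3] (array([ 0.3633,  0.165 , -0.0197]), np.float64(0.007603908856474361))
seat [273.8, 179.1] [360.3, 244.8] (array([ 0.4353, -0.1521,  0.0564]), np.float64(0.007506366556147654))
dowel_a [266.2, 156.4] [352.0, 221.4] (array([ 0.4998, -0.138 ,  0.2074]), np.float64(0.040824431622663665))
dowel_a [266.2, 156.4] [371.4, 268.0] (array([ 0.3629, -0.1813,  0.0981]), np.float64(0.007156478933811957))
latch_pivot [270.4, 193.0] [361.4, 205.9] (array([ 0.5555, -0.1519,  0.1052]), np.float64(0.007162654041176941))
latch_post [252.0, 193.0] [378.2, 204.9] (array([ 0.5588, -0.2069,  0.1076]), np.float64(0.010696347696914847))
cover [367.1, 194.2] [263.0, 241.8] (array([ 0.4457,  0.1741, -0.0033]), np.float64(0.0030955973257393563))
(258, 235.4) [0.4646 0.1852 0.05  ]
(262.6, 218.4) [0.524  0.1774 0.01  ]
(265.8, 259.1) [0.388  0.1637 0.01  ]
(348.4, 221.9) [ 0.5066 -0.1071  0.084 ]
(372.6, 267.8) [ 0.3629 -0.1817  0.084 ]
(363.3, 209.1) [ 0.5478 -0.155   0.083 ]
(383.1, 207) [ 0.5526 -0.2156  0.1   ]
0.82 (262.25, 239.25003051757812) 0.1823190736356907 0.11634107854670864 [0.4546 0.1769]
0.77 (196.0, 258.0) 0.11502594051402709 0.18514853974262993 [0.3916 0.3972]
0.74 (438.3804626464844, 230.794189453125) 0.16053588262474297 0.25345771153687957 [ 0.4856 -0.4126]
```

View pics/crop1.png

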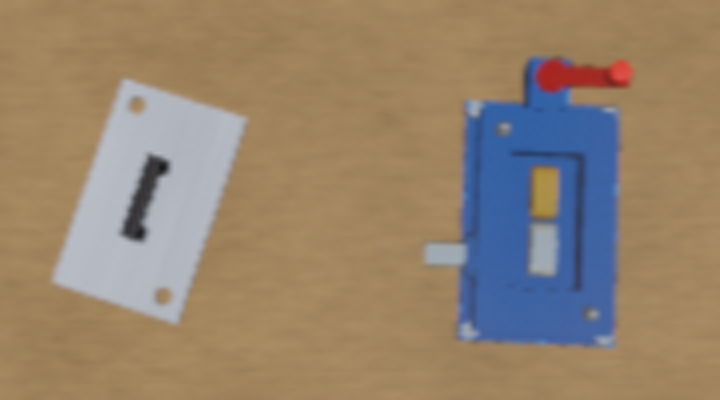

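Crop: the small aluminium plate is confirmed, with its holes at crop (137,104) and (163,296), its handle centred at (146,198) and yaw about -19.5°. The housing dowels are at crop (504,128) and (592,314), the latch pivot at (552,74) and the post at (620,72). I'll move over the cover, then look with the wrist camera.

```bash
cat >> h.py <<'E'
def rows(pos,yaw,cur=None):
    o=env.observe();p=np.array(o["ee_pos"]);r=R.from_euler("xyz",o["tool_rot"],degrees=True)
    d=r.inv().apply(np.array(pos)-p)/.4; w=(r.inv()*R.from_euler("xyz",[180,0,yaw],degrees=True)).as_rotvec()/np.pi
    print("row",np.round(d,4),np.round(w,4)); return d,w
E
python3 - <<'E'
from h import *
np.set_printoptions(precision=4,suppress=True)
b=env.read_camera("top")
c=lambda x,y:(x/4+225-.4,y/4+190-.4)
A=atz(b,c(137,104),.01);B=atz(b,c(163,296),.01);print("holes",A,B,(A+B)/2,np.linalg.norm(A-B))
off=np.degrees(np.arctan2(37,72))
print("yaw options", np.degrees(np.arctan2(*(A-B)[1::-1])), off)
A=atz(b,c(504,128),.084);B=atz(b,c(592,314),.084);print("dowels",A,B,(A+B)/2,np.linalg.norm(A-B),np.degrees(np.arctan2(*(A-B)[1::-1]))-off)
print(atz(b,c(552,74),.083),atz(b,c(620,72),.118), atz(b,c(146,198),.057))
rows([.455,.178,.24],160.5)
E
```

```text
holes [0.5335 0.1903 0.01  ] [0.3732 0.1649 0.01  ] [0.4533 0.1776 0.01  ] 0.1622964604969324
yaw options 9.027318323275042 27.19812794850912
dowels [ 0.5075 -0.1141  0.084 ] [ 0.362  -0.1817  0.084 ] [ 0.4348 -0.1479  0.084 ] 0.1604956172050711 -2.290704438964841
[ 0.551  -0.1528  0.083 ] [ 0.5484 -0.2019  0.118 ] [0.4523 0.1737 0.057 ]
row [-0.9477 -0.792  -0.0012] [ 0.     -0.      0.0097]
```

Request:
{"api": "apply_moves", "payload": {
  "deltas": [
    [[87,-0.95,-0.79,0,0,0,0.003],[87,-0.95,-0.79,0,0,0,0.003],[87,-0.95,-0.79,0,0,0,0.003],[87,-0.95,-0.79,0,0,0,0.003],[87,-0.95,-0.79,0,0,0,0.003],[87,-0.95,-0.79,0,0,0,0.003],[87,-0.95,-0.79,0,0,0,0.003],[87,-0.95,-0.79,0,0,0,0.003],[87,-0.95,-0.79,0,0,0,0.003],[87,-0.95,-0.79,0,0,0,0.003],[87,-0.95,-0.79,0,0,0,0.003],[87,-0.95,-0.79,0,0,0,0.003]]
  ]
}}

```text
clock: 3.8
ee_pos: [0.4556, 0.1794, 0.2395]
tool_rot: [180.0, -0.0, 161.8]
force: [0.5, 0.5, 0.1]
opening: 1.003
finger_force: 0.0
```

Run:
```python
from h import *
np.set_printoptions(precision=4,suppress=True)
o=env.observe();print(o["ee_pos"],o["tool_rot"],o["clock"],o["qvel"],o["joints"])
p=env.read_camera("wrist");save(p,"pics/w1.png")
print("cam",-P(p)[1].T@P(p)[2],P(p)[1][2])
for q in("cover","cover_grip","hole_a"): print(q,[(np.round(r["centre"],1),round(r["p"],2)) for r in env.mark_of(p,q)][:6])
```

```text
[0.4556 0.1794 0.2395] [179.9954  -0.0065 161.8202] 3.8 [ 0.1528  0.0631  0.4172 -0.046   0.0536 -0.011   0.1685] [-43.7817   1.285   17.3103 104.4545  -0.4052  74.3204  45.4542]
cam [0.3777 0.2043 0.3848] [ 0.2821 -0.0928 -0.9549]
cover [(array([318.6, 171.7]), 0.83), (array([472.1,  67.8]), 0.77)]
cover_grip [(array([495.8,  59.3]), 0.78)]
hole_a [(array([342.2, 224.1]), 0.96), (array([510.6, 113. ]), 0.95), (array([289.2, 115.3]), 0.74), (array([424.8,  19.3]), 0.65)]
```

View pics/w1.png

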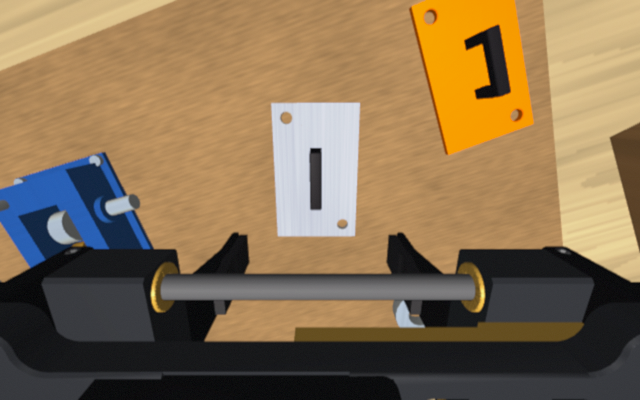

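The wrist view shows the cover with its holes at (286,118) and (342,224). Its handle bar runs from (315,150) to (316,208), lined up with the fingers.

Run:
```python
from h import *
np.set_printoptions(precision=4,suppress=True)
p=env.read_camera("wrist");b=env.read_camera("top")
g=cv2.cvtColor(p["img"],cv2.COLOR_RGB2HSV)
def blob(c,w,f):
    x,y=c;sub=p["img"][y-w:y+w+1,x-w:x+w+1].astype(int);m=f(sub);yy,xx=np.nonzero(m);return np.array([xx.mean()+x-w,yy.mean()+y-w]),m.sum()
br=lambda s:(s[...,0]-s[...,2])>30
h1,n1=blob((286,118),9,br);h2,n2=blob((342,224),9,br);print(h1,n1,h2,n2)
A=atz(p,h1,.008);B=atz(p,h2,.008)
print(A,B,(A+B)/2,np.linalg.norm(A-B),np.degrees(np.arctan2(*(A-B)[1::-1]))-27.2)
# handle dark mask
dk=(p["img"].max(2)<70);lab=cv2.connectedComponents(dk.astype(np.uint8))[1];k=lab[185,316];yy,xx=np.nonzero(lab==k);print("bar",xx.min(),xx.max(),yy.min(),yy.max(),len(xx))
for z in(0.0,.05,.057): print(z,[atz(p,u,z)[:2] for u in((315.7,150),(315.7,208))])
# triangulate holes with top view crop marks
for w,t in((h1,(137,104)),(h2,(163,296)),): print(tri([(p,w),(b,(t[0]/4+224.6,t[1]/4+189.6))]))
print(tri([(p,h1),(b,(163/4+224.6,296/4+189.6))]))
# bar predicted px
C=(A+B)/2
```

```text
[286.3883 116.9417] 103 [342.1148 222.3934] 61
[0.3722 0.1641 0.008 ] [0.5312 0.1898 0.008 ] [0.4517 0.177  0.008 ] 0.16107320315767404 -198.0188168328359
bar 311 320 148 208 598
0.0 [array([0.4241, 0.1859]), array([0.5018, 0.1602])]
0.05 [array([0.4181, 0.1882]), array([0.4857, 0.1659])]
0.057 [array([0.4173, 0.1886]), array([0.4834, 0.1667])]
(array([0.4395, 0.1687, 0.3167]), np.float64(0.09683873579379808))
(array([0.3944, 0.1628, 0.3006]), np.float64(0.05869078252213616))
(array([0.3727, 0.1646, 0.0121]), np.float64(0.0006617847475428366))
```

Request:
{"api": "apply_moves", "payload": {
  "deltas": [
    [[60,0.008,-0.0085,0.13,0,0,0.001],[60,0.008,-0.0085,0.26,0,0,0.001],[60,0.008,-0.0085,0.36,0,0,0.001],[60,0.008,-0.0085,0.43,0,0,0.001],[60,0.008,-0.0085,0.479,0,0,0.001],[60,0.008,-0.0085,0.479,0,0,0.001],[0,0.008,-0.0085,0.479,0,0,0.001],[0,0.008,-0.0085,0.479,0,0,0.001],[0,0.008,-0.0085,0.479,0,0,0.001],[0,0.008,-0.0085,0.479,0,0,0.001],[0,0.008,-0.0085,0.479,0,0,0.001],[0,0.008,-0.0085,0.479,0,0,0.001]]
  ]
}}

```text
clock: 5.6
ee_pos: [0.4521, 0.1766, 0.0481]
tool_rot: [180.0, 0.0, 161.5]
force: [0.9, 1.8, -0.6]
opening: 0.154
finger_force: 30.0
```

Request:
{"api": "apply_moves", "payload": {
  "deltas": [
    [[0,0,0,-0.02,0,0,0],[0,0,0,-0.06,0,0,0],[0,0,0,-0.12,0,0,0],[0,0,0,-0.2,0,0,0],[0,0,0,-0.28,0,0,0],[0,0,0,-0.35,0,0,0],[0,0,0,-0.4,0,0,0],[0,0,0,-0.4,0,0,0]]
  ]
}}

```text
clock: 6.6
ee_pos: [0.4526, 0.1763, 0.2098]
tool_rot: [179.9, 0.1, 161.5]
force: [-0.6, 0.1, -7.2]
opening: 0.157
finger_force: 30.0
```

Run:
```python
from h import *
np.set_printoptions(precision=4,suppress=True)
o=env.observe();print(o["ee_pos"],o["tool_rot"],o["force"],o["wrist_torque"],o["opening"])
p=env.read_camera("wrist");save(p,"pics/w2.png")
# housing without arm in the way: colour-based features in scene & top
a=env.read_camera("scene");b=env.read_camera("top")
ims=[cv2.resize(x["img"][y0:y0+h,x0:x0+w][...,::-1],(400,300),interpolation=cv2.INTER_CUBIC) for x,x0,y0,w,h in((b,330,195,80,60*1),(a,240,145,80,60),(b,330,225,80,60))]
cv2.imwrite("pics/g.png",np.vstack([np.hstack(ims[:2]),np.hstack([ims[2],np.zeros_like(ims[2])])]))
```

```text
[0.4526 0.1763 0.2098] [179.8576   0.1073 161.5082] [-0.5662  0.1114 -7.2066] [ 0.0112 -0.0206  0.0042] 0.15733861811370148
```

View pics/g.png

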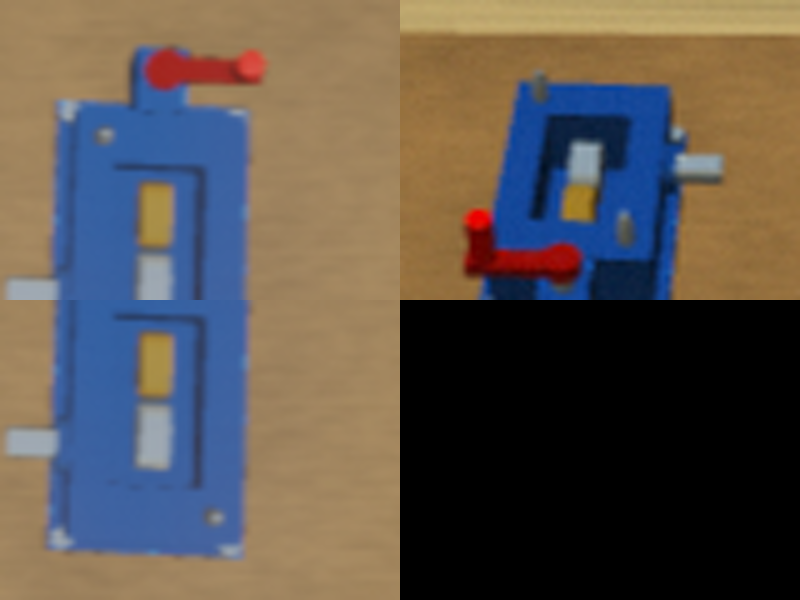

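View pics/w2.png

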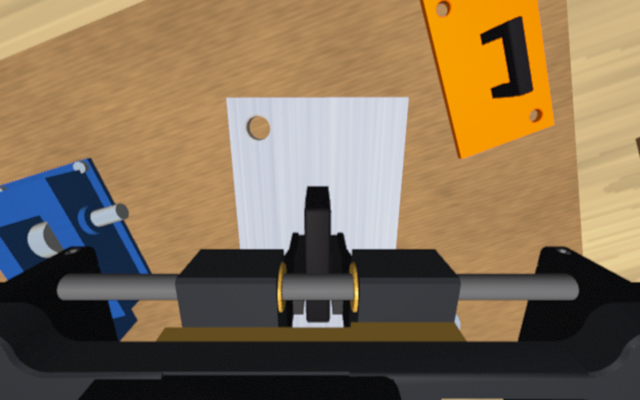

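Picture g: the latch post is at (252,66) and its pivot at (165,70), so it points to gearbox -y. The dowel tips are at (105,136) and (215,516) in the top view and at (625,212) and (540,75) in the scene view. Picture w2: the cover hangs level and square in the grip, with one hole at (258,127). Next I'll go to a side viewpoint where the wrist camera sees both dowels beside the held cover.

Request:
{"api": "apply_moves", "payload": {
  "deltas": [
    [[0,-0.008,-0.05,-0.04,0,0,-0.015],[0,-0.017,-0.12,-0.09,0,0,-0.035],[0,-0.025,-0.19,-0.13,0,0,-0.06],[0,-0.033,-0.25,-0.16,0,0,-0.08],[0,-0.0387,-0.29,-0.175,0,0,-0.09],[0,-0.0387,-0.2936,-0.175,0,0,-0.09],[0,-0.0387,-0.2936,-0.175,0,0,-0.09]]
  ]
}}

```text
clock: 7.62
ee_pos: [0.4292, 0.0606, 0.2771]
tool_rot: [-180.0, -0.1, 177.7]
force: [0.6, -0.1, -5.4]
opening: 0.156
finger_force: 30.0
```

Run:
```python
from h import *
np.set_printoptions(precision=4,suppress=True)
o=env.observe();print(o["ee_pos"],o["tool_rot"],o["force"],o["opening"])
p=env.read_camera("wrist");save(p,"pics/w3.png")
a=env.read_camera("scene");b=env.read_camera("top")
for t,s in(((351,222.2),(285,187.4)),((373,268.2),(268,160))): print(tri([(a,s),(b,t)]),proj(p,tri([(a,s),(b,t)])[0]))
for q in("dowel_a","hole_a","latch_post","latch_pivot"): print(q,[(np.round(r["centre"],1),round(r["p"],2)) for r in env.mark_of(p,q)][:6])
```

```text
[0.4292 0.0606 0.2771] [-179.9871   -0.0631  177.7191] [ 0.6055 -0.0585 -5.3958] 0.15631356537909327
(array([ 0.5057, -0.1148,  0.0835]), np.float64(0.0008726128588637371)) [[185.8721 244.4314]]
(array([ 0.3616, -0.1823,  0.0814]), np.float64(0.0013282011706469508)) [[107.3267 133.0822]]
dowel_a [(array([103.7, 131.2]), 0.94), (array([183.9, 248.1]), 0.6)]
hole_a [(array([570.4, 177.3]), 0.87), (array([263.3, 125.5]), 0.56), (array([528.5,  82. ]), 0.56)]
latch_post [(array([116.6, 279.2]), 0.58)]
latch_pivot [(array([162. , 272.4]), 0.85), (array([261.2, 127.7]), 0.63)]
```

View pics/w3.png

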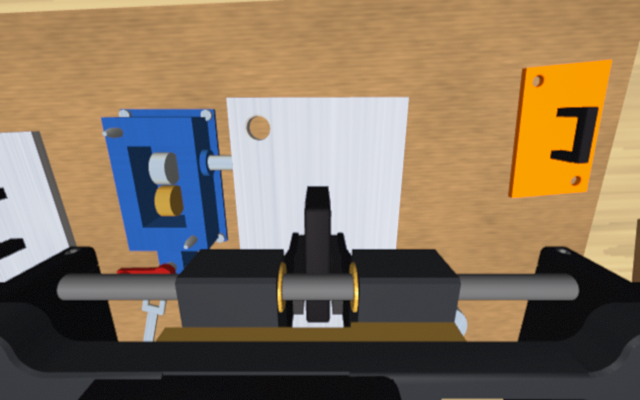

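The wrist view shows dowel B's tip at about (105,133), dowel A's at about (187,246), the latch near (145,270), and the held cover's hole at (259,127). I'll fit the gearbox pose and the cover-in-hand offset.

Run:
```python
from h import *
from scipy.optimize import least_squares
np.set_printoptions(precision=4,suppress=True)
o=env.observe();p=env.read_camera("wrist");a=env.read_camera("scene");b=env.read_camera("top")
im=p["img"]
c1=cv2.resize(im[115:155,90:140],(400,320),interpolation=cv2.INTER_CUBIC);c2=cv2.resize(im[225:265,165:215],(400,320),interpolation=cv2.INTER_CUBIC)
cv2.imwrite("pics/d.png",np.hstack([c1,c2])[...,::-1])
m=((im[...,0].astype(int)-im[...,2])>30)[112:143,243:275];yy,xx=np.nonzero(m);h=np.array([xx.mean()+243,yy.mean()+112]);print("hole px",h,len(xx))
z=o["ee_pos"][2]-.0481
for zz in(z,z+.005,z+.01):
    H=atz(p,h,zz);r=R.from_euler("z",o["tool_rot"][2],degrees=True)
    print("hole rel tool-yaw frame",r.inv().apply(H-o["ee_pos"])[:2])
D=np.array([[.072,.037,.084],[-.072,-.037,.084]])
def f(x,obs):
    X=R.from_euler("z",x[2]).apply(D)+[x[0],x[1],0]
    return np.concatenate([(proj(q,X[i])[0]-uv)*w for q,i,uv,w in obs])
full=[(a,0,(285,187.4),1),(a,1,(268,160),1),(b,0,(351,222.2),1),(b,1,(373,268.2),1),(p,0,(187,246),1),(p,1,(105,133),1)]
for nm,ob in(("all",full),("wrist",full[4:]),("st",full[:4])):
    s=least_squares(f,[.435,-.148,-.04],args=(ob,));print(nm,s.x[:2],np.degrees(s.x[2]),np.round(s.fun,1))
```

```text
hole px [259.329  127.1854] 383
hole rel tool-yaw frame [0.0721 0.0389]
hole rel tool-yaw frame [0.0723 0.0379]
hole rel tool-yaw frame [0.0726 0.0369]
all [ 0.435  -0.1489] -1.8104559303486625 [-0.   0.4 -0.7 -0.5 -0.4 -0.8  0.2 -0.1 -0.1 -0.4  0.3 -0.1]
wrist [ 0.4352 -0.149 ] -1.7286145583099772 [-0.1 -0.2  0.1  0.2]
st [ 0.434  -0.1485] -2.141279822605249 [-0.   0.2 -0.4 -0.7 -0.4 -0.5 -0.1  0.3]
```

View pics/d.png

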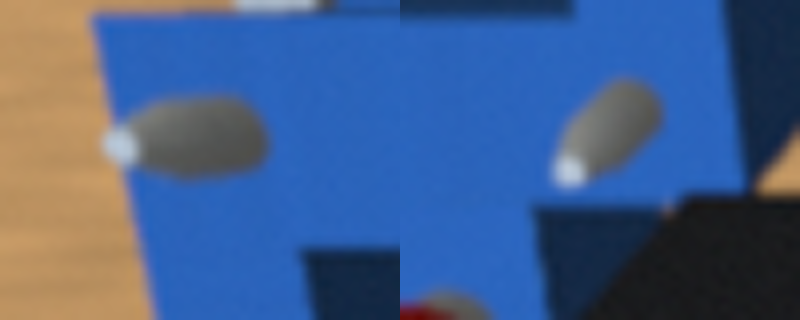

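Dowel tips refined to (104.8,132.9) and (185.8,245.8), which puts the gearbox at about (0.4352,-0.1495) with yaw -2.1°. The cover is centred in the grip to within 0.5 mm. I'll move to hover.

Request:
{"api": "apply_moves", "payload": {
  "deltas": [
    [[0,-0.004,-0.06,0,0,0,-0.001],[0,-0.012,-0.17,0,0,0,-0.001],[0,-0.02,-0.29,0.02,0,0,-0.001],[0,-0.028,-0.41,0.06,0,0,-0.001],[0,-0.034,-0.49,0.12,0,0,-0.001],[0,-0.0359,-0.5243,0.18,0,0,-0.001],[0,-0.0359,-0.5243,0.23,0,0,-0.001],[0,-0.0359,-0.5243,0.25,0,0,-0.001],[0,-0.0359,-0.5243,0.25,0,0,-0.001]]
  ]
}}

```text
clock: 9.25
ee_pos: [0.4355, -0.15, 0.178]
tool_rot: [-180.0, -0.0, 177.9]
force: [-0.1, -0.7, -5.5]
opening: 0.156
finger_force: 30.0
```

Run:
```python
from h import *
np.set_printoptions(precision=4,suppress=True)
o=env.observe();print(o["ee_pos"],o["tool_rot"],o["force"],o["wrist_torque"],o["opening"])
p=env.read_camera("wrist");im=p["img"]
save(p,"pics/w4.png")
m=((im[...,0].astype(int)-im[...,2])>30)
print("holes",[(np.round(r["centre"],1),round(r["p"],2)) for r in env.mark_of(p,"hole_a")],[(np.round(r["centre"],1),round(r["p"],2)) for r in env.mark_of(p,"dowel_b")])
rows([.4352,-.1495,.150],177.9)
x=R.from_euler("z",-2.1,degrees=True)
B=x.apply([-.072,-.037,.084])+[.4352,-.1495,0];A=x.apply([.072,.037,.084])+[.4352,-.1495,0];print(A,B,proj(p,[A,B]))
```

```text
[ 0.4355 -0.15    0.178 ] [-179.9995   -0.0245  177.9273] [-0.0704 -0.6754 -5.4634] [-0.0162 -0.0546  0.015 ] 0.15561960904609828
holes [(array([167.1, 302.5]), 0.95), (array([ 41.6, 146.2]), 0.87), (array([263. , 128.3]), 0.67)] [(array([273.5, 120.9]), 0.93), (array([317.4, 261.2]), 0.57)]
row [0.0024 0.0013 0.0718] [0.     0.0004 0.0002]
[ 0.5085 -0.1152  0.084 ] [ 0.3619 -0.1838  0.084 ] [[357.2375 279.5416]
 [273.2719 123.874 ]]
```

View pics/w4.png

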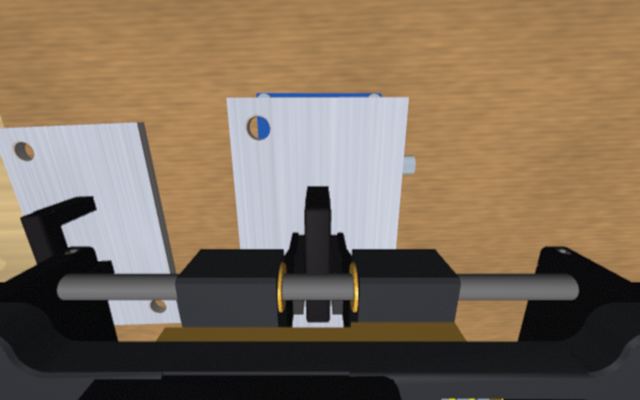

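The wrist view shows the cover over the housing, with the rim edge seen beyond it and the hole at (259,127). I'll go down until the tips just enter the holes, then check the force.

Request:
{"api": "apply_moves", "payload": {
  "deltas": [
    [[0,0.0024,0.0013,0.03,0,0,0],[0,0.0024,0.0013,0.06,0,0,0],[0,0.0024,0.0013,0.085,0,0,0],[0,0.0024,0.0013,0.105,0,0,0],[0,0.0024,0.0013,0.12,0,0,0],[0,0.0024,0.0013,0.125,0,0,0],[0,0.0024,0.0013,0.125,0,0,0]]
  ]
}}

```text
clock: 10.28
ee_pos: [0.4346, -0.1496, 0.1279]
tool_rot: [180.0, 0.0, 177.9]
force: [0.4, -0.6, -6.0]
opening: 0.156
finger_force: 30.0
```

Run:
```python
from h import *
np.set_printoptions(precision=4,suppress=True)
o=env.observe();print(o["ee_pos"],o["tool_rot"],o["force"],o["wrist_torque"],o["opening"])
p=env.read_camera("wrist");im=p["img"]
x=R.from_euler("z",-2.1,degrees=True)
print("tip proj",proj(p,x.apply([-.072,-.037,.084])+[.4352,-.1495,0]))
q=im[114:142,244:276].astype(int)
for r in q[::2]: print("".join("B" if c[2]-c[0]>30 else "o" if c[0]-c[2]>30 else "#" if c.mean()>185 else "+" if c.mean()>130 else "." for c in r))
```

```text
[ 0.4346 -0.1496  0.1279] [179.9975   0.0027 177.9081] [ 0.3947 -0.6299 -5.9965] [ 0.0204 -0.0241  0.0013] 0.15596648983113218
tip proj [[261.3495 128.5018]]
################################
#######+++++BBBBBB++############
####+++..BBBBBBBBBBB+++#########
###++..BBBBBBBBB.......+########
##++..BBBBBBBB..........+#######
#++...BBBBBBB.++++++.....+######
#++..BBBBBBBB++++++++.....+#####
#++..BBBBBBBB+++++++++....+#####
##+...BBBBBBBB+++++++.....+#####
###+...BBBBBBBB...........+#####
####+...BBBBBBBBBB.......+######
#####++...BBBBBBBBBBBBBB########
########++...BBBBBBBBB##########
############++++++##############
```

Run:
```python
from h import *
np.set_printoptions(precision=4,suppress=True)
o=env.observe();p=env.read_camera("wrist");im=p["img"].astype(int)
q=im[108:148,238:282];white=(q.mean(2)>165)&(abs(q[...,0]-q[...,2])<30)
n,lab,st,ce=cv2.connectedComponentsWithStats((~white).astype(np.uint8));k=1+np.argmax(st[1:,4]);m=(lab==k).astype(np.uint8)
c=cv2.fitEllipse(max(cv2.findContours(m,0,1)[0],key=len));print("hole",np.array(c[0])+[238,108],c[1],st[k])
hc=np.array(c[0])+[238,108]
g=q.mean(2);t=(q[...,2]-q[...,0]<30)&(g>130);t[:, :12]=0;t&=(m>0);t=cv2.erode(m,np.ones((5,5)))*t
n,lab,st2,ce2=cv2.connectedComponentsWithStats(t.astype(np.uint8));k=1+np.argmax(st2[1:,4]);tc=ce2[k]+[238,108];print("tip",tc,st2[k])
u=o["ee_pos"][2]-.0481
H=atz(p,hc,u+.01);T=atz(p,tc,.084);print("hole",H,"tip",T,"tip-hole",T-H)
r=R.from_euler("z",o["tool_rot"][2],degrees=True);print(r.inv().apply(H-o["ee_pos"]))
```

```text
hole [257.8642 127.6101] (22.98592758178711, 24.875696182250977) [  8   8  25  25 448]Traceback (most recent call last):
  File "<stdin>", line 9, in <module>
    return _wrapfunc(a, 'argmax', axis=axis, out=out, **kwds)
    return bound(*args, **kwds)
ValueError: attempt to get argmax of an empty sequence
```

Run:
```python
from h import *
np.set_printoptions(precision=4,suppress=True)
o=env.observe();p=env.read_camera("wrist")
H=atz(p,(257.9,127.6),o["ee_pos"][2]-.0481+.01);T=atz(p,(261,127),.084);print(H,T,"tip-hole",T-H, o["ee_pos"])
r=R.from_euler("z",o["tool_rot"][2],degrees=True);print(r.inv().apply(H-o["ee_pos"]), r.inv().apply(T-H))
```

```text
[ 0.3611 -0.1848  0.0901] [ 0.3611 -0.184   0.084 ] tip-hole [-0.      0.0008 -0.0061] [ 0.4348 -0.1496  0.1282]
[ 0.0723  0.0378 -0.0381] [ 0.0001 -0.0008 -0.0061]
```

Request:
{"api": "apply_moves", "payload": {
  "deltas": [
    [[0,0,0.0015,0.006,0,0,0],[0,0,0.0015,0.012,0,0,0],[0,0,0.0015,0.018,0,0,0],[0,0,0.0015,0.024,0,0,0],[0,0,0.0015,0.03,0,0,0],[0,0,0.0015,0.03,0,0,0]]
  ]
}}

```text
clock: 11.18
ee_pos: [0.4345, -0.149, 0.1157]
tool_rot: [180.0, -0.0, 177.9]
force: [0.7, 0.2, -6.5]
opening: 0.159
finger_force: 30.0
```

Request:
{"api": "apply_moves", "payload": {
  "deltas": [
    [[0,0,0,0.005,0,0,0],[0,0,0,0.01,0,0,0],[0,0,0,0.014,0,0,0],[0,0,0,0.017,0,0,0],[0,0,0,0.019,0,0,0],[0,0,0,0.02,0,0,0],[0,0,0,0.02,0,0,0]]
  ]
}}

```text
clock: 12.05
ee_pos: [0.4346, -0.149, 0.1081]
tool_rot: [180.0, -0.0, 177.9]
force: [-2.5, 0.9, -1.2]
opening: 0.158
finger_force: 30.0
```

Request:
{"api": "apply_moves", "payload": {
  "deltas": [
    [[0,0,0,0.001,0,0,0],[0,0,0,0.002,0,0,0],[0,0,0,0.002,0,0,0]]
  ]
}}

```text
clock: 12.42
ee_pos: [0.4346, -0.149, 0.108]
tool_rot: [179.9, -0.0, 177.9]
force: [-8.5, 2.7, 15.1]
opening: 0.16
finger_force: 30.0
```

Firm contact at the expected seat height. I'll release and go up.

Request:
{"api": "apply_moves", "payload": {
  "deltas": [
    [[40,0,0,-0.001,0,0,0],[40,0,0,-0.001,0,0,0],[40,0,0,-0.001,0,0,0],[40,0,0,-0.001,0,0,0],[40,0,0,-0.05,0,0,0],[40,0,0,-0.12,0,0,0],[40,0,0,-0.22,0,0,0],[0,0,0,-0.3,0,0,0],[0,0,0,-0.3,0,0,0]]
  ]
}}

```text
clock: 13.55
ee_pos: [0.4358, -0.1493, 0.2292]
tool_rot: [180.0, 0.2, 177.9]
force: [0.3, 0.3, -0.2]
opening: 0.311
finger_force: 0.0
```

Run:
```python
from h import *
np.set_printoptions(precision=4,suppress=True)
o=env.observe();print(o["ee_pos"],o["tool_rot"],o["force"],o["opening"])
a=env.read_camera("scene");b=env.read_camera("top");p=env.read_camera("wrist")
s=lambda x,x0,y0,w,h:cv2.resize(x["img"][y0:y0+h,x0:x0+w][...,::-1],(400,300),interpolation=cv2.INTER_CUBIC)
cv2.imwrite("pics/s.png",np.vstack([np.hstack([s(b,320,190,120,90),s(a,230,135,80,60)]),np.hstack([s(p,160,0,320,240),s(p,0,160,320,240)])]))
for n,q in(("a",a),("b",b),("p",p)): print(n,[(k,np.round(r["centre"],1),round(r["p"],2)) for k in("latch_post","latch_pivot") for r in env.mark_of(q,k)[:2]])
# red pixel centroid: post top
for q in(a,b,p):
    i=q["img"].astype(int);yy,xx=np.nonzero((i[...,0]>150)&(i[...,1]<60)&(i[...,2]<60));print(len(xx),xx.min() if len(xx) else 0,xx.max() if len(xx) else 0,yy.min() if len(xx) else 0,yy.max() if len(xx) else 0)
```

```text
[ 0.4358 -0.1493  0.2292] [179.9647   0.2414 177.9093] [ 0.2644  0.3019 -0.239 ] 0.3106517996802431
a [('latch_pivot', array([271., 194.]), 0.95)]
b [('latch_post', array([381.2, 204.9]), 0.56), ('latch_pivot', array([362.1, 207.8]), 0.75)]
p []
53 253 274 187 197
57 360 380 205 211
0 0 0 0 0
```

View pics/s.png

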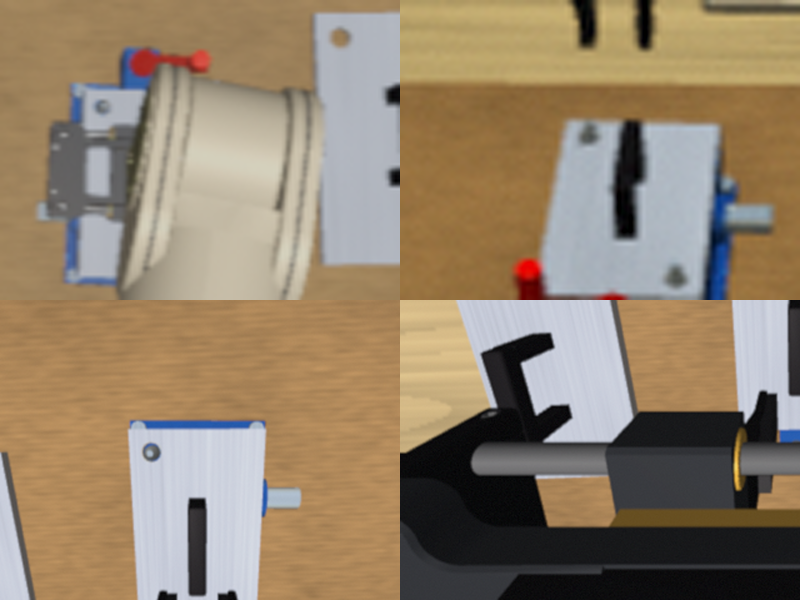

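The picture shows the cover seated flush with both dowels through it, and the latch post still out at the -y side. Next I'll take the shut fingers to the +x side of the post.

Request:
{"api": "apply_moves", "payload": {
  "deltas": [
    [[0,-0.09,-0.03,0,0,0,0],[0,-0.2,-0.06,0,0,0,0],[0,-0.3,-0.1,0,0,0,0],[0,-0.373,-0.124,0,0,0,0],[0,-0.373,-0.124,0.06,0,0,0],[0,-0.373,-0.124,0.16,0,0,0],[0,-0.373,-0.124,0.25,0,0,0],[0,-0.373,-0.124,0.3055,0,0,0],[0,-0.373,-0.124,0.3055,0,0,0]]
  ]
}}

```text
clock: 15.12
ee_pos: [0.5808, -0.2036, 0.1031]
tool_rot: [180.0, -0.2, 177.9]
force: [0.6, 0.5, -0.5]
opening: 0.007
finger_force: 0.0
```

Run:
```python
from h import *
np.set_printoptions(precision=4,suppress=True)
o=env.observe();print(o["ee_pos"],o["tool_rot"],o["force"],o["opening"])
g=R.from_euler("z",-2.1,degrees=True);c=np.array([.435,-.149,0])
r=R.from_euler("xyz",o["tool_rot"],degrees=True)
print("g now",g.inv().apply(o["ee_pos"]-c))
for w in((133.5,-50),(120,-53),(107,-53.5),(95.5,-51.5),(85,-48),(75,-39),(66,-30),(65,-25)):
    print(w,np.round(r.inv().apply(g.apply([w[0]/1e3,w[1]/1e3,.107])+c-o["ee_pos"])/.4,3))
```

```text
[ 0.5808 -0.2036  0.1031] [179.9826  -0.2075 177.9157] [ 0.637   0.5087 -0.5008] 0.0069937299436110085
g now [ 0.1477 -0.0492  0.1031]
(133.5, -50) [ 0.036 -0.002 -0.01 ]
(120, -53) [ 0.069 -0.009 -0.01 ]
(107, -53.5) [ 0.102 -0.011 -0.009]
(95.5, -51.5) [ 0.131 -0.006 -0.009]
(85, -48) [ 0.157  0.003 -0.009]
(75, -39) [ 0.182  0.026 -0.009]
(66, -30) [ 0.204  0.048 -0.009]
(65, -25) [ 0.207  0.061 -0.009]
```

Request:
{"api": "apply_moves", "payload": {
  "deltas": [
    [[0,0.018,-0.001,-0.01,0,0,0],[0,0.036,-0.002,-0.01,0,0,0],[0,0.053,-0.006,-0.01,0,0,0],[0,0.069,-0.009,-0.01,0,0,0],[0,0.086,-0.01,-0.01,0,0,0],[0,0.102,-0.011,-0.01,0,0,0],[0,0.131,-0.006,-0.01,0,0,0],[0,0.157,0.003,-0.01,0,0,0],[0,0.17,0.014,-0.01,0,0,0],[0,0.182,0.026,-0.01,0,0,0],[0,0.204,0.045,-0.01,0,0,0],[0,0.204,0.045,-0.01,0,0,0]]
  ]
}}

```text
clock: 16.62
ee_pos: [0.5005, -0.1821, 0.1088]
tool_rot: [179.9, -0.0, 178.0]
force: [0.7, 0.3, 0.6]
opening: 0.006
finger_force: 0.0
```

Run:
```python
from h import *
np.set_printoptions(precision=4,suppress=True)
o=env.observe();print(o["ee_pos"],o["force"],o["clock"])
g=R.from_euler("z",-2.1,degrees=True);c=np.array([.435,-.149,0]);print(g.inv().apply(o["ee_pos"]-c))
for n in("scene","top"):
    q=env.read_camera(n);i=q["img"].astype(int);yy,xx=np.nonzero((i[...,0]>150)&(i[...,1]<60)&(i[...,2]<60));print(n,len(xx),(xx.min(),xx.max(),yy.min(),yy.max()) if len(xx) else 0)
    if n=="scene":
        for th in(60,75,80,85,90):
            t=np.radians(th);print(th,proj(q,g.apply([.115-.05*np.sin(t),-.05*np.cos(t),.118])+c))
```

```text
[ 0.5005 -0.1821  0.1088] [0.6702 0.3186 0.6237] 16.625
[ 0.0667 -0.0307  0.1088]
scene 55 (np.int64(267), np.int64(274), np.int64(177), np.int64(198))
60 [[265.1816 179.4937]]
75 [[269.0853 178.5751]]
80 [[270.4311 178.4205]]
85 [[271.7834 178.3439]]
90 [[273.1329 178.3456]]
top 23 (np.int64(360), np.int64(365), np.int64(205), np.int64(217))
```

Request:
{"api": "apply_moves", "payload": {
  "deltas": [
    [[0,0.002,0.005,0,0,0,0],[0,0.004,0.01,0,0,0,0],[0,0.004,0.015,0,0,0,0],[0,0.004,0.015,0,0,0,0]]
  ]
}}

```text
clock: 17.23
ee_pos: [0.4995, -0.1769, 0.1088]
tool_rot: [180.0, -0.0, 177.9]
force: [-0.2, -1.3, 0.7]
opening: 0.006
finger_force: 0.3
```

Request:
{"api": "apply_moves", "payload": {
  "deltas": [
    [[0,0,0.0025,0,0,0,0],[0,0,0.0025,0,0,0,0]]
  ]
}}

```text
clock: 17.48
ee_pos: [0.4996, -0.176, 0.1088]
tool_rot: [180.0, -0.0, 177.9]
force: [-0.2, -0.4, 0.9]
opening: 0.004
finger_force: 0.4
```

Request:
{"api": "apply_moves", "payload": {
  "deltas": [
    [[0,0,0.0025,0,0,0,0],[0,0,0.0025,0,0,0,0]]
  ]
}}

```text
clock: 17.73
ee_pos: [0.4997, -0.1749, 0.1089]
tool_rot: [180.0, -0.0, 177.9]
force: [1.1, -1.9, 0.3]
opening: 0.007
finger_force: 0.4
```

Request:
{"api": "apply_moves", "payload": {
  "deltas": [
    [[0,0,0.0025,0,0,0,0],[0,0,0.0025,0,0,0,0]]
  ]
}}

```text
clock: 17.98
ee_pos: [0.4998, -0.1739, 0.1089]
tool_rot: [180.0, 0.0, 177.9]
force: [-0.4, -0.5, 0.2]
opening: 0.008
finger_force: 0.4
```

Request:
{"api": "apply_moves", "payload": {
  "deltas": [
    [[0,0,0.002,0,0,0,0],[0,0,0.002,0,0,0,0]]
  ]
}}

```text
clock: 18.23
ee_pos: [0.4998, -0.1731, 0.1089]
tool_rot: [180.0, -0.0, 177.9]
force: [-0.5, -0.8, -0.1]
opening: 0.001
finger_force: 0.4
```

Run:
```python
from h import *
o=env.observe();print(o["force"])
q=env.read_camera("scene");i=q["img"].astype(int);yy,xx=np.nonzero((i[...,0]>150)&(i[...,1]<60)&(i[...,2]<60));k=yy<183;print(len(xx),xx.min(),xx.max(),yy.min(),yy.max(),xx[k].mean())
```

```text
[-0.48666135 -0.84902116 -0.08108378]
47 269 274 177 197 272.2307692307692
```

Near 85–87° and no stop felt yet; I'll keep creeping.

Request:
{"api": "apply_moves", "payload": {
  "deltas": [
    [[0,0,0.0025,0,0,0,0],[0,0,0.0025,0,0,0,0]]
  ]
}}

```text
clock: 18.52
ee_pos: [0.4998, -0.1721, 0.1089]
tool_rot: [180.0, 0.0, 177.9]
force: [-0.1, -0.8, 0.2]
opening: 0.005
finger_force: 0.4
```

Request:
{"api": "apply_moves", "payload": {
  "deltas": [
    [[0,0,0.0025,0,0,0,0],[0,0,0.0025,0,0,0,0]]
  ]
}}

```text
clock: 18.77
ee_pos: [0.4998, -0.1711, 0.1089]
tool_rot: [180.0, -0.0, 177.9]
force: [0.2, 0.0, -0.6]
opening: 0.003
finger_force: 0.4
```

Request:
{"api": "apply_moves", "payload": {
  "deltas": [
    [[0,0,0.002,0,0,0,0],[0,0,0.002,0,0,0,0]]
  ]
}}

```text
clock: 19.02
ee_pos: [0.4998, -0.1706, 0.1089]
tool_rot: [-180.0, 0.0, 177.9]
force: [-0.5, -2.2, 0.6]
opening: 0.003
finger_force: 1.0
```

Request:
{"api": "apply_moves", "payload": {
  "deltas": [
    [[0,0,0.0015,0,0,0,0],[0,0,0.0015,0,0,0,0]]
  ]
}}

```text
clock: 19.27
ee_pos: [0.4998, -0.1704, 0.109]
tool_rot: [-180.0, 0.0, 177.9]
force: [-1.5, -5.5, -0.2]
opening: 0.007
finger_force: 2.4
```

Request:
{"api": "apply_moves", "payload": {
  "deltas": [
    [[0,0,0.002,0,0,0,0],[0,0,0.002,0,0,0,0]]
  ]
}}

```text
clock: 19.52
ee_pos: [0.4998, -0.1701, 0.109]
tool_rot: [-179.9, 0.0, 177.9]
force: [-0.4, -7.8, -1.1]
opening: 0.001
finger_force: 3.5
```

The stop is reached: force is rising while the position holds. I'll back off along -y, rise and verify.

Request:
{"api": "apply_moves", "payload": {
  "deltas": [
    [[0,0,-0.02,0,0,0,0],[0,0,-0.06,0,0,0,0],[0,0,-0.08,-0.03,0,0,0],[0,0,-0.08,-0.15,0,0,0],[0,0,-0.08,-0.28,0,0,0],[0,0.05,0.1,-0.4,0,0,0],[0,0.05,0.3,-0.4,0,0,0],[0,0.05,0.5,-0.4,0,0,0],[0,0.05,0.6,-0.4,0,0,0],[0,0.05,0.6,-0.4,0,0,0]]
  ]
}}

```text
clock: 20.78
ee_pos: [0.4882, 0.0753, 0.2699]
tool_rot: [179.9, 0.0, 178.1]
force: [0.1, -0.8, -0.6]
opening: 0.005
finger_force: 0.0
```

Run:
```python
from h import *
np.set_printoptions(precision=4,suppress=True)
o=env.observe();print(o["ee_pos"],o["force"],o["clock"])
a=env.read_camera("scene");b=env.read_camera("top")
m=lambda q:[(np.round(r["centre"],1),round(r["p"],2)) for r in q]
for n,q in(("s",a),("t",b)):
    print(n,{k:m(env.mark_of(q,k)) for k in("latch_post","latch_pivot","bin","bearing","wrench","cover")})
    i=q["img"].astype(int);yy,xx=np.nonzero((i[...,0]>150)&(i[...,1]<60)&(i[...,2]<60));print(xx.min(),xx.max(),yy.min(),yy.max())
    g=R.from_euler("z",-2.1,degrees=True);c=np.array([.435,-.149,0])
    for th in(80,90):
        t=np.radians(th);print(th,proj(q,[g.apply([.115-.05*np.sin(t),-.05*np.cos(t),.118])+c,g.apply([.115,0,.083])+c]).ravel())
    k=(yy<183) if n=="s" else (yy>212);print("post top",xx[k].mean(),yy[k].mean())
```

```text
[0.4882 0.0753 0.2699] [ 0.1477 -0.8187 -0.5787] 20.775
s {'latch_post': [(array([272.6, 182.9]), 0.45)], 'latch_pivot': [(array([273.6, 194.5]), 0.75), (array([283.5, 192.4]), 0.38)], 'bin': [(array([333.2, 270.8]), 0.76)], 'bearing': [(array([405.2, 254.9]), 0.9)], 'wrench': [(array([233.7, 256.5]), 0.87)], 'cover': [(array([276.3, 181.4]), 0.89), (array([195.5, 202.8]), 0.79), (array([427.5, 182.9]), 0.73)]}
269 275 177 197
80 [270.4311 178.4205 272.1783 196.8611]
90 [273.1329 178.3456 272.1783 196.8611]
post top 272.8333333333333 178.08333333333334
t {'latch_post': [(array([362.4, 221.4]), 0.58)], 'latch_pivot': [(array([361. , 207.2]), 0.58)], 'bin': [(array([306.8, 148.3]), 0.8)], 'bearing': [(array([238.3, 168.8]), 0.58)], 'wrench': [(array([388.2, 160.3]), 0.5)], 'cover': [(array([438. , 229.2]), 0.93), (array([197.7, 256.5]), 0.83), (array([360.3, 246.2]), 0.57)]}
360 366 205 224
80 [366.3063 222.9961 362.732  208.4261]
90 [363.4874 223.1308 362.732  208.4261]
post top 361.93333333333334 217.33333333333334
```

The latch reads about 90° in both views, the cover is seated and the bystanders are unmoved, so I'm handing in.

```bash
python3 -c "
from bench import env
print(env.job_done())"
```

```text
the job is handed in; nothing more can be done
None
```

The cover is seated flush on the housing over both dowel pins, the red latch is swung in to its stop, and the job was handed in at about 21 s with the bin, bearing ring and wrench never touched; the hand-in returned no verdict.

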